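Hang the water dipper on the brush washer

ROBOT

A 7-joint arm with a two-finger parallel gripper is mounted at the origin on the work surface. World frame = base frame: x ahead of the robot, y to its left, z up, the work surface at z = 0. Lengths are in m, angles in rad, forces in N, time in s.
With the tool pointing down it reaches from about 0.425 to 0.8 m from the base axis. Payload 8.3 kg.
Tool frame: the origin (TCP) lies at the centre of the arm's flange, where the gripper is bolted on; the fingertips stand 173 mm ahead of it and the grasp point (between the pads) lies 155 mm ahead of it; y points along the fingers, x is the direction in which the jaws open and shut, and the axes are right-handed (so a half turn about y gives the same grasp; the last joint's range is limited). The gripper opens to 85 mm and grips with 20 to 120 N. Pads are 22 mm wide; open, the fingers measure 114 mm over their backs; the gripper's body (76 mm by 85 mm) begins 54 mm behind the grasp point. The pads swing forward as they close: fully open they stand 13 mm farther back than shut.
Start: joints at [-1.401, 0.383, 0.016, 1.37, -0.006, 1.388, -0.046], TCP at [0.144, 0.608, 0.405] pointing down, gripper open.
Joint ranges: [-2.95, 2.95], [-0.25, 2.06], [-1.52, 1.56], [0.18, 2.33], [-1.44, 4.58], [0.02, 2.06], [-3.01, 3.01]. Speed limits (rad/s): [2.39, 2.39, 3.01, 3.01, 3.14, 3.14, 3.14].

INTERFACE

Orientations are given as a 3x3 rotation matrix whose columns are the frame's x, y, z axes.
In Python, from rig import r, vision, job_done gives the robot as it stands.
- The arm moves only by the shell command python3 -m inch 'ROWS' [FORCE]. ROWS is a JSON object of lists of equal length, an entry for each row: "offset": the shift along the tool's x, y, z as a fraction of full scale, a list of three; "angular": the turn, a rotation vector about the tool's x, y, z as a fraction of full scale, a list of three; "gripper": the opening, from -1 (shut) to 1 (fully open), so that 0 is half open. In form: {"offset": [[dx, dy, dz], ...], "angular": [[rx, ry, rz], ...], "gripper": [gripper, ...]}. A call has 1 to 20 rows; each row shifts and turns the commanded pose from where the row before left it, along the tool's axes as they then stand; what a row does not reach is not made up. Full scale, the value 1, is 0.05 m for a shift and 0.15 rad for a turn. A row lasts 1/8 s, in which the tool goes at most 62.5 mm and 10.7 degrees, less where a joint would pass 70% of its speed; a pose out of reach is approached as far as the arm can. A call with a number of a shift or a turn outside -1 to 1 is refused whole. A call with a gripper value outside its range is refused whole. The fingers move at their own pace and stop on an object; FORCE is the grip in N (left out, the last holds). Time passes only in rows, so rows that do not move let the fingers close. It gives the time, the measured TCP pose, the force and the opening at its end, in the units of the state.
- r.get_obs(): the state, without advancing time (a new reading comes with each control period).
- vision.capture(name): name is "scene" or "top" or "wrist"; returns a dict with "frame" (420x560x3 uint8, blue, green, red), "range_z" (420x560 float32, m along the optical axis (not along the pixel's ray), 0 where there is no reading), "mtx" (3x3 intrinsics, pixels), "distortion" ([k1, k2, p1, p2, k3] as OpenCV has them; the pictures are not rectified), "R" (3x3) and "t" (3): a world point X has camera coordinates R X + t. Camera axes: x right, y down, z forward; pixel columns grow to the right and rows downward; lengths in m; the calibration is good to about 2 mm. A picture is of the moment at which its call begins.
- job_done(): hands the job in, once; it reports no verdict.
The state is a dict: "clock": time; "q": joint angles; "qd": joint speeds; "effort": joint torques, N m; "tcp_pos": TCP position; "tool_rot": TCP orientation; "force": force on the tool from outside, world axes, zero at the start; "moment": the same for the moment, N m; "opening": opening from 0.0 (shut) to 1.0 (fully open).
Only numpy, scipy, OpenCV 4.12 (cv2) and the standard library are available. Lean on these libraries where they do the work, as an engineer would, in place of code of your own. Each camera call takes 0.05 s, during which the arm holds its last target.

TASK

Pick up the steel water dipper and hang it upright on the brush washer's partition, near its middle: cup in the smaller compartment, spring hook over the partition's top edge. Push the tight hook down firmly but never hard until it sits fully home on the edge, then let go. Leave the washer where it stands and do not disturb the other things on the desk.

Things in the scene. Friction and masses are not known exactly. Their poses are not given: they have to be found in the camera images.
- dipper_grip (a point): centre of the dark wooden grip (14 x 20 x 46 mm in x, y, z) on top of the steel water dipper, 118 mm above its foot. The dipper, 141 mm tall, 0.11 to 0.24 kg, stands upright on its cup. Axes of all dipper points: z up, x to the side on which the hook stands out
- cup_center (a point): centre of the dipper's cup (48 mm diameter, 42 mm high, flat foot), 21 mm above the foot, 26 mm to -x of the grip's centre. An upright steel strip (4 mm thick in x, 14 mm wide) joins cup and grip, right below the grip; its flat outer face, 2 mm to +x of the grip's centre, is the dipper's outermost part below the hook
- hook_seat (a point): point under the hook's flat crown that rests on the middle of the edge: 5 mm to +x of the grip's centre, 34 mm below it. The crown is 4 mm thick and ends 13.5 mm to +x of the grip's centre. Against the edge it is a hard stop; more than 25 N between dipper and washer is too hard
- tongue_tip (a point): tip of the sprung wire tongue (3 mm wire, 12 mm wide) that hangs from the crown's outer end, 35 mm below the crown's underside; 10 mm free to the strip here, only 4 mm at 18 mm below the crown. Over a 6 mm slab it must spring open: roughly 4 to 10 N downwards with the strip against the slab, more if it is off it; its weight is not enough
- washer_mid (a point): fixed point of the washer, level with its rim, 100 mm above the desk, midway between the long walls; 22 mm to -x of the washer's centre. The partition (porcelain slab, 6 mm thick in x, top edge at this height) stands somewhere within 12 mm to +x or -x of this point; just where is not measured: look or feel for it. Axes as the washer's
- washer: white porcelain brush washer, open tub 220 mm (x) by 110 mm (y) by 100 mm high, about 2 kg, loose on the desk. Walls 6 mm, floor 10 mm thick. A partition across x, flush with the rim, upright, flat and stiff in its place, leaves a smaller compartment at -x (67 to 91 mm long) and a larger one at +x. Origin at the centre of its underside, z up
- paper_cup: white paper cup, rim radius 37 mm, 85 mm high, open; bystander; origin at the centre of its underside
- paperweight: brass bar paperweight, 190 x 26 x 20 mm, lying; bystander; origin at the centre of its underside
- inkstone: black inkstone, 130 x 90 x 24 mm; bystander; origin at the centre of its underside
- phone: black phone, 150 x 72 x 9 mm, lying; bystander; origin at the centre of its underside
- pen0: white and black pen, 135 mm long, 10 mm thick, lying; bystander; origin at its middle on its underside
- pen1: white and black pen, 135 mm long, 10 mm thick, lying; bystander; origin at its middle on its underside
- pen2: white and black pen, 135 mm long, 10 mm thick, lying; bystander; origin at its middle on its underside

How it is judged:
By the outcome, as a careful person would: the job done as asked, in the order asked, and still so for the second after the job is handed in, with the robot touching nothing.
It also fails if it takes over 48 s, if anything falls off the work surface, if the arm or the gripper's body presses on something with over 40 N, if the wrist force passes 120 N, or if a joint passes its speed limit or range.

## Working session

There is one attempt and no reset: what is moved stays moved. The work goes in short steps, Python scripts to look and compute and a shell command to move; the robot and the scene stay as the last step left them, time stands still between calls to the robot, and variables do not carry over. Pictures are saved under pics/ and viewed, and the job is handed in when it is done.

```bash
ls; mkdir -p pics; python3 - <<'E'
from rig import r, vision
import cv2
o=r.get_obs()
for k,v in o.items(): print(k,v)
import pickle
d={}
for n in ["scene","top","wrist"]:
    c=vision.capture(n); d[n]=c; cv2.imwrite(f"pics/{n}0.png",c["frame"])
pickle.dump(d,open("cap0.pkl","wb"))
print(d["top"]["mtx"],d["top"]["R"],d["top"]["t"],d["top"]["distortion"])
E
```

```text
pics
clock 0.0
q [-1.40087199  0.38424296  0.01636875  1.37116957 -0.00630553  1.38820324
 -0.04645895]
qd [-0.00019559 -0.00022692  0.00027821 -0.00035572 -0.00026945 -0.00068718
  0.0008221 ]
effort [ 5.10606824e-04 -6.27594209e+01  8.44344422e-01 -3.71814930e+01
  1.64009171e-02  1.44653444e-02 -3.09253934e-06]
tcp_pos [0.14412101 0.60798304 0.40366852]
tool_rot [[ 2.30620549e-01 -4.27009994e-04 -9.73043668e-01]
 [ 9.73041760e-01 -1.92730429e-03  2.30620942e-01]
 [-1.97382869e-03 -9.99998052e-01 -2.89774174e-05]]
force [ 0.01761488 -0.21797759  1.00393558]
moment [0.04322819 0.00810276 0.01422838]
opening 1.0029663399689566
[[426.65574244   0.         272.3034182 ]
 [  0.         426.65574244 199.74417007]
 [  0.           0.           1.        ]] [[-2.20806881e-02 -9.99756146e-01 -3.04203049e-04]
 [-9.89642620e-01  2.19004886e-02 -1.41872666e-01]
 [ 1.41844732e-01 -2.83159379e-03 -9.89884869e-01]] [-0.06710293  0.57678722  0.97348169] [-0.07404108  0.          0.          0.          0.        ]
```

View pics/scene0.png

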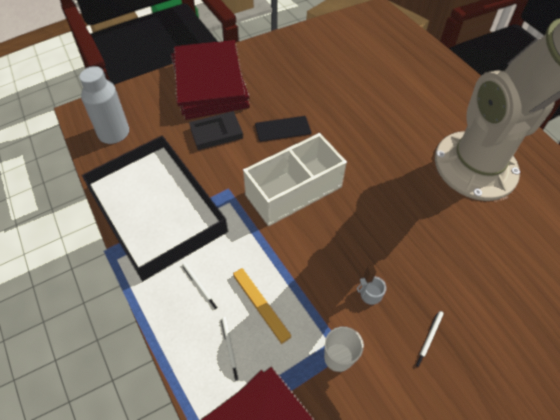

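View pics/top0.png

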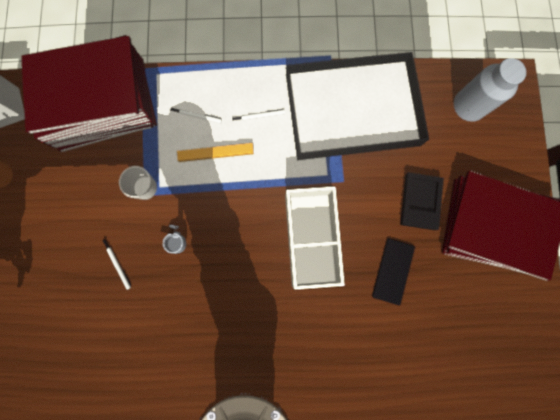

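View pics/wrist0.png

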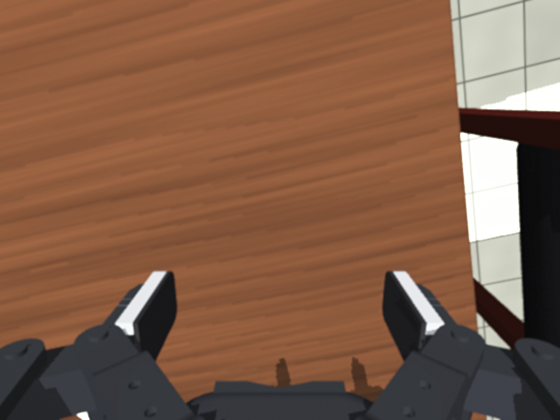

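```bash
python3 - <<'E'
import pickle,cv2
d=pickle.load(open("cap0.pkl","rb"))
f=d["top"]["frame"]
cv2.imwrite("pics/t_washer.png",cv2.resize(f[180:295,275:355],None,fx=5,fy=5,interpolation=cv2.INTER_CUBIC))
cv2.imwrite("pics/t_dip.png",cv2.resize(f[210:265,145:205],None,fx=10,fy=10,interpolation=cv2.INTER_CUBIC))
f=d["scene"]["frame"]
cv2.imwrite("pics/s_both.png",cv2.resize(f[125:315,235:395],None,fx=3,fy=3,interpolation=cv2.INTER_CUBIC))
E
```

```text
(no output)
```

View pics/t_washer.png

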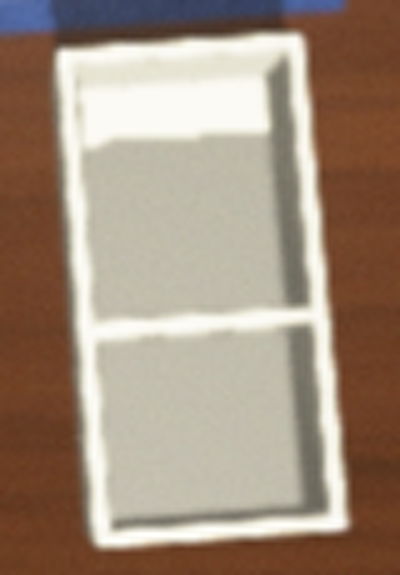

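View pics/t_dip.png

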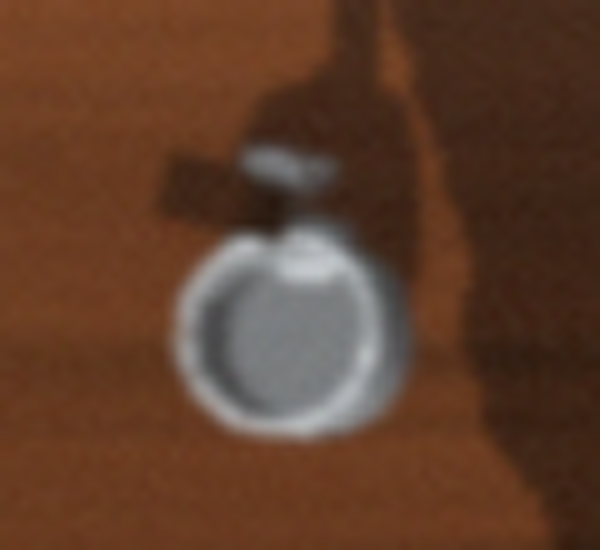

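View pics/s_both.png

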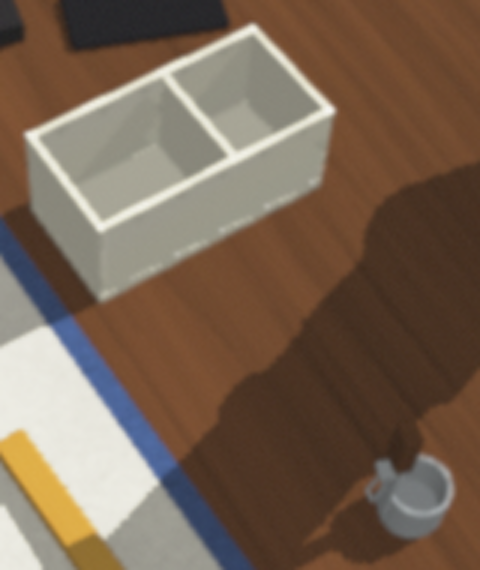

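```bash
cat > h.py <<'E'
import numpy as np,cv2,pickle
def ray(c,uv,z):
    """pixels -> world points on plane z"""
    uv=np.array(uv,float).reshape(-1,1,2)
    p=cv2.undistortPoints(uv,c["mtx"],np.array(c["distortion"])).reshape(-1,2)
    R=np.array(c["R"]);C=-R.T@np.array(c["t"])
    d=np.c_[p,np.ones(len(p))]@R
    return C+d*((z-C[2])/d[:,2])[:,None]
def proj(c,X):
    X=np.array(X,float).reshape(-1,1,3)
    return cv2.projectPoints(X,cv2.Rodrigues(np.array(c["R"]))[0],np.array(c["t"]),c["mtx"],np.array(c["distortion"]))[0].reshape(-1,2)
def cloud(c):
    z=c["range_z"];h,w=z.shape
    v,u=np.mgrid[:h,:w]
    p=cv2.undistortPoints(np.stack([u,v],-1).reshape(-1,1,2).astype(float),c["mtx"],np.array(c["distortion"])).reshape(h,w,2)
    P=np.dstack([p*z[...,None],z])
    W=(P-np.array(c["t"]))@np.array(c["R"])
    W[z==0]=np.nan
    return W
E
python3 - <<'E'
from h import *
np.set_printoptions(precision=4,suppress=True)
d=pickle.load(open("cap0.pkl","rb"));c=d["top"]
print("cam",-c["R"].T@c["t"])
f=lambda l,s,o:(np.array(l,float)+.5)/s+np.array(o)-.5
W=ray(c,f([(60,48),(302,36),(348,525),(97,545),(95,330),(310,316)],5,(275,180)),.1);print("washer TL TR BR BL pl pr\n",W)
print("center",W[:4].mean(0), "edges",[np.linalg.norm(W[i]-W[(i+1)%4]) for i in range(4)])
ax=(W[0]+W[1]-W[2]-W[3]);yaw=np.arctan2(ax[1],ax[0]);print("yaw",yaw)
x=np.array([np.cos(yaw),np.sin(yaw),0]);print("part x rel centre",(W[4:]-W[:4].mean(0))@x, np.degrees(yaw))
print("cup",ray(c,f([(280,334)],10,(145,210)),.042))
print("crown",ray(c,f([(243,160),(335,170),(285,165)],10,(145,210)),.088))
for n in ["top","scene"]:
    P=cloud(d[n]).reshape(-1,3)
    m=(np.abs(P[:,0]-W[:4].mean(0)[0])<.16)&(np.abs(P[:,1]-W[:4].mean(0)[1])<.1)&(P[:,2]>.09)&(P[:,2]<.12)
    Q=P[m];print(n,"rim pts",len(Q),np.median(Q[:,2]));
    print(cv2.minAreaRect(Q[:,:2].astype(np.float32)*1000))
    cu=ray(c,f([(280,334)],10,(145,210)),.042)[0]
    m=(np.hypot(P[:,0]-cu[0],P[:,1]-cu[1])<.06)&(P[:,2]>.05)
    Q=P[m];Q=Q[np.argsort(Q[:,2])];print(len(Q));print(Q[::max(1,len(Q)//25)])
E
```

```text
cam [ 0.4312 -0.077   1.0454]
washer TL TR BR BL pl pr
 [[ 0.5899 -0.1123  0.1   ]
 [ 0.593  -0.2215  0.1   ]
 [ 0.3758 -0.2327  0.1   ]
 [ 0.37   -0.1227  0.1   ]
 [ 0.4635 -0.1244  0.1   ]
 [ 0.4674 -0.2197  0.1   ]]
center [ 0.4822 -0.1723  0.1   ] edges [np.float64(0.10921289123301056), np.float64(0.21753993759204515), np.float64(0.11024702615292535), np.float64(0.22022678288482955)]
yaw 0.04937922488621665
part x rel centre [-0.0163 -0.0171] 2.8292211816075765
cup [[0.4775 0.1571 0.042 ]]
crown [[0.5148 0.1552 0.088 ]
 [0.5121 0.1342 0.088 ]
 [0.5134 0.1456 0.088 ]]
top rim pts 996 0.09923240120116136
((482.2137145996094, -172.2926788330078), (220.94154357910156, 110.72761535644531), 2.850703716278076)
120
[[0.5165 0.1426 0.0507]
 [0.5133 0.1423 0.0622]
 [0.5098 0.1435 0.0774]
 [0.5141 0.1515 0.0826]
 [0.5114 0.1439 0.0859]
 [0.5137 0.1484 0.0864]
 [0.5159 0.1503 0.0879]
 [0.5133 0.1451 0.0906]
 [0.497  0.1534 0.1024]
 [0.4966 0.1438 0.105 ]
 [0.4961 0.1443 0.1123]
 [0.5066 0.1409 0.118 ]
 [0.4998 0.142  0.1222]
 [0.506  0.1411 0.1263]
 [0.5012 0.1417 0.1327]
 [0.5033 0.1516 0.1
[... 389 characters left out ...]
95068359375, -171.7835693359375), (220.28762817382812, 113.92557525634766), 3.0259289741516113)
250
[[0.5152 0.1423 0.0502]
 [0.5058 0.1532 0.0555]
 [0.5062 0.159  0.0621]
 [0.5062 0.1539 0.0675]
 [0.5159 0.1538 0.0779]
 [0.5152 0.1473 0.0845]
 [0.5124 0.1499 0.0863]
 [0.5079 0.1505 0.0872]
 [0.513  0.1536 0.089 ]
 [0.5076 0.1602 0.1003]
 [0.5117 0.1577 0.1047]
 [0.5049 0.1609 0.1081]
 [0.5101 0.1529 0.1129]
 [0.5086 0.143  0.1162]
 [0.5094 0.16   0.1204]
 [0.5108 0.1508 0.1235]
 [0.5098 0.1585 0.1271]
 [0.5104 0.1479 0.1313]
 [0.5109 0.1545 0.1345]
 [0.4982 0.156  0.1374]
 [0.504  0.1505 0.138 ]
 [0.5054 0.1553 0.1392]
 [0.5065 0.15   0.1397]
 [0.5033 0.1522 0.1403]
 [0.4983 0.1482 0.1414]]
```

```bash
python3 - <<'E'
from h import *
np.set_printoptions(precision=4,suppress=True)
d=pickle.load(open("cap0.pkl","rb"))
for n in ["top","scene"]:
    P=cloud(d[n]).reshape(-1,3)
    m=(np.hypot(P[:,0]-.503,P[:,1]-.152)<.03)&(P[:,2]>.134)
    print(n,cv2.minAreaRect(P[m][:,:2].astype(np.float32)*1000),m.sum(),P[m].mean(0))
    m=(np.hypot(P[:,0]-.478,P[:,1]-.157)<.035)&(P[:,2]>.036)&(P[:,2]<.046)
    print("cup",cv2.minEnclosingCircle(P[m][:,:2].astype(np.float32)*1000))
    yaw=.05;x=np.array([np.cos(yaw),np.sin(yaw)]);y=np.array([-x[1],x[0]])
    w=P[:,:2]-np.array([.4822,-.1723]);a=w@x;b=w@y
    m=(abs(a+.022)<.04)&(P[:,2]>.094)&(P[:,2]<.105)&(abs(b)<.043)
    print("part",a[m].mean(),np.percentile(a[m],[5,50,95]),m.sum(),np.polyfit(b[m],a[m],1))
    for lo,hi in((-.04,-.02),(-.02,0),(0,.02),(.02,.04)):
        k=m&(b>lo)&(b<hi);print(a[k].mean(),end=' ')
    print()
# image-column profiles for partition in top
c=d["top"];g=c["frame"].mean(2)
pts=[]
for col in range(298,335,3):
    pr=g[235:255,col];w=np.clip(pr-190,0,None)
    pts.append((col,235+(w*np.arange(20)).sum()/w.sum()))
W=ray(c,pts,.1);print(((W[:,:2]-np.array([.4822,-.1723]))@x))
E
```

```text
top ((503.7286376953125, 151.34632873535156), (20.191650390625, 13.419137954711914), 75.10794830322266) 62 [0.5036 0.151  0.14  ]
cup ((480.7407531738281, 158.275390625), 26.17464828491211)
part -0.015698730982663774 [-0.0185 -0.0157 -0.0129] 105 [ 0.0014 -0.0157]
-0.016107086472093298 -0.015422063817055402 -0.015512281284407339 -0.015851775947169564 
scene ((504.33160400390625, 151.66343688964844), (18.545063018798828, 13.7735595703125), 81.41679382324219) 72 [0.505  0.152  0.1391]
cup ((480.9328918457031, 158.0110626220703), 26.432676315307617)
part -0.015397680850757005 [-0.0193 -0.0148 -0.0129] 102 [ 0.0063 -0.0154]
-0.015916072237193896 -0.015274346905972666 -0.01521374976978433 -0.015197533626957825 
[-0.0166 -0.0168 -0.0166 -0.0164 -0.0168 -0.0167 -0.0168 -0.0168 -0.017
 -0.0167 -0.0168 -0.0165 -0.0166]
```

```bash
python3 -m inch '{"offset":[[-0.516,0,-0.65],[-0.516,0,-0.65],[-0.516,0,-0.65],[-0.516,0,-0.65],[-0.516,0,-0.65],[-0.516,0,-0.65],[-0.516,0,-0.65],[-0.516,0,-0.65],[-0.516,0,-0.65],[-0.516,0,-0.65],[-0.516,0,-0.65],[-0.516,0,-0.65],[-0.516,0,-0.65],[-0.516,0,-0.65],[0,0,0],[0,0,0]],"angular":[[0,0,0],[0,0,0],[0,0,0],[0,0,0],[0,0,0],[0,0,0],[0,0,0],[0,0,0],[0,0,0],[0,0,0],[0,0,0],[0,0,0],[0,0,0],[0,0,0],[0,-0.187,0],[0,0,0]],"gripper":[1,1,1,1,1,1,1,1,1,1,1,1,1,1,1,1]}' 60
```

```text
clock: 2.15
tcp_pos: [0.5033, 0.1521, 0.4043]
tool_rot: [[0.203, -0.001, -0.979], [0.979, 0.0, 0.203], [-0.0, -1.0, 0.001]]
force: [-0.2, -0.0, 0.2]
opening: 0.995
```

```bash
python3 - <<'E'
from h import *
from rig import vision
c=vision.capture("wrist");pickle.dump(c,open("w1.pkl","wb"))
cv2.imwrite("pics/w1.png",c["frame"])
P=cloud(c).reshape(-1,3)
m=(np.hypot(P[:,0]-.503,P[:,1]-.152)<.03)&(P[:,2]>.13)&(P[:,2]<.15)
print(m.sum());print(cv2.minAreaRect(P[m][:,:2].astype(np.float32)*1000),P[m].mean(0))
m=(np.hypot(P[:,0]-.478,P[:,1]-.157)<.035)&(P[:,2]>.036)&(P[:,2]<.046)
if m.sum():print("cup",cv2.minEnclosingCircle(P[m][:,:2].astype(np.float32)*1000))
print(proj(c,[[.504,.1515,.141],[.478,.157,.042]]))
E
```

```text
607
((501.2040100097656, 151.43716430664062), (19.89964485168457, 14.088863372802734), 78.14689636230469) [0.49997979 0.15156398 0.13943728]
cup ((477.0038146972656, 157.5526123046875), 24.5670166015625)
[[279.85151233 216.36832302]
 [279.787629   156.50790791]]
```

View pics/w1.png

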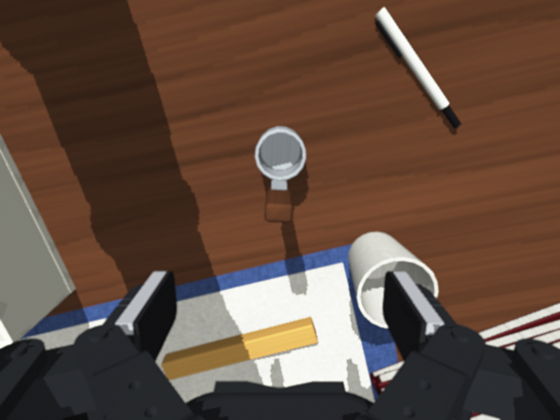

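```bash
python3 -m inch '{"offset":[[0,0.45,0],[0,0.45,0],[0,0.45,0],[0,0.45,0],[0,0.45,0],[0,0.33,0],[0,0,0],[0,0,0],[0,0,0],[0,0,0],[0,0,0],[0,0,0],[0,0,0],[0,0,0],[0,0,0]],"angular":[[0,0,0],[0,0,0],[0,0,0],[0,0,0],[0,0,0],[0,0,0],[0,0,0],[0,0,0],[0,0,0],[0,0,0],[0,0,0],[0,0,0],[0,0,0],[0,0,0],[0,0,0]],"gripper":[1,1,1,1,1,1,1,-1,-1,-1,-1,-1,-1,-1,-1]}' 60
```

```text
clock: 4.08
tcp_pos: [0.5039, 0.1517, 0.2762]
tool_rot: [[0.203, 0.001, -0.979], [0.979, 0.0, 0.203], [0.001, -1.0, -0.001]]
force: [0.6, 0.4, 5.6]
opening: 0.226
```

```bash
python3 -m inch '{"offset":[[0,-0.1,0],[0,-0.3,0],[0,-0.44,0],[0,-0.44,0],[0,-0.44,0],[0,-0.44,0],[0,-0.44,0],[0,0,0],[0,0,0]],"angular":[[0,0,0],[0,0,0],[0,0,0],[0,0,0],[0,0,0],[0,0,0],[0,0,0],[0,0,0],[0,0,0]],"gripper":[-1,-1,-1,-1,-1,-1,-1,-1,-1]}' 60
python3 - <<'E'
from h import *
from rig import vision,r
for n in ["wrist","scene"]:
    c=vision.capture(n);pickle.dump(c,open(n+"2.pkl","wb"));cv2.imwrite(f"pics/{n}2.png",c["frame"])
print(r.get_obs()["force"],r.get_obs()["moment"])
E
```

```text
clock: 5.2
tcp_pos: [0.5033, 0.1517, 0.4051]
tool_rot: [[0.203, -0.001, -0.979], [0.979, -0.0, 0.203], [-0.001, -1.0, 0.001]]
force: [-0.9, -0.0, -1.6]
opening: 0.228
[ 0.35866873  0.85212186 -1.63129388] [-0.02027468  0.00774599 -0.02091899]
```

View pics/wrist2.png

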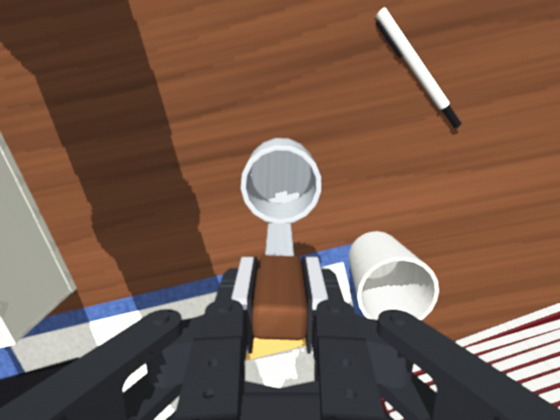

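View pics/scene2.png

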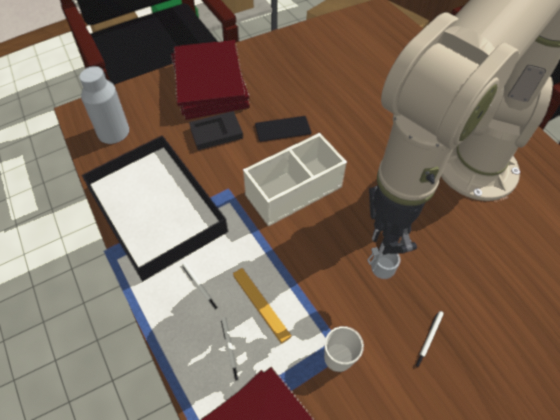

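```bash
python3 - <<'E'
from h import *
np.set_printoptions(precision=4,suppress=True)
c=pickle.load(open("wrist2.pkl","rb"))
W=cloud(c)
a=W[135:225,238:326].reshape(-1,3)
m=(a[:,2]>.155)&(a[:,2]<.19)
Q=a[m];print(m.sum(),Q.mean(0),np.percentile(Q[:,2],[5,50,95]))
# rim pts: fit plane among top
A=np.c_[Q[:,:2]-Q[:,:2].mean(0),np.ones(len(Q))];
print(np.histogram(Q[:,2],bins=12))
R=Q[(Q[:,2]>.166)&(Q[:,2]<.178)]
A=np.c_[R[:,:2]-R[:,:2].mean(0),np.ones(len(R))];print("plane",np.linalg.lstsq(A,R[:,2],rcond=None)[0])
print("circle",cv2.minEnclosingCircle(R[:,:2].astype(np.float32)*1000),len(R))
print("ray cup center",ray(c,[(281,183)],.171))
E
python3 - <<'E'
import cv2
f=cv2.imread('pics/wrist2.png');cv2.imwrite('pics/w2c.png',cv2.resize(f[130:370,210:350],None,fx=2.5,fy=2.5))
E
```

```text
1967 [0.4782 0.1569 0.1675] [0.157  0.1699 0.1715]
(array([ 84,  59,  76,  70,  83,  75,  81,  96,  80, 318, 833, 112]), array([0.155 , 0.1565, 0.158 , 0.1595, 0.161 , 0.1625, 0.164 , 0.1655,
       0.167 , 0.1685, 0.17  , 0.1715, 0.173 ]))
plane [-0.011   0.0003  0.1702]
circle ((476.4508972167969, 157.09425354003906), 24.651765823364258) 1411
ray cup center [[0.4744 0.1577 0.171 ]]
```

View pics/w2c.png

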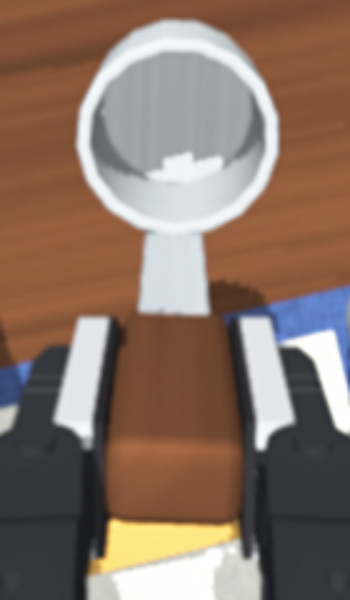

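```bash
python3 -m inch '{"offset":[[-0.3,0,-0.022],[-0.7,0,-0.052],[-0.75,0,-0.056],[-0.8,0,-0.06],[-0.8,0,-0.06],[-0.8,0,-0.06],[-0.8,0,-0.06],[-0.8,0,-0.06],[-0.5,0,-0.04],[-0.286,0,-0.02],[0,0,0],[0,0,0],[0,0,0],[0,0,0],[0,0,0]],"angular":[[0,0,0],[0,0,0],[0,0,0],[0,0,0],[0,0,0],[0,0,0],[0,0,0],[0,0,0],[0,0,0],[0,0,0],[0,-0.6,0],[0,-0.6,0],[0,-0.49,0],[0,0,0],[0,0,0]],"gripper":[-1,-1,-1,-1,-1,-1,-1,-1,-1,-1,-1,-1,-1,-1,-1]}' 60
python3 - <<'E'
from h import *
from rig import vision,r
for n in ["wrist","scene","top"]:
    c=vision.capture(n);pickle.dump(c,open(n+"3.pkl","wb"));cv2.imwrite(f"pics/{n}3.png",c["frame"])
print(r.get_obs()["force"],r.get_obs()["tool_rot"],r.get_obs()["tcp_pos"])
E
```

```text
clock: 7.18
tcp_pos: [0.4611, -0.1731, 0.4056]
tool_rot: [[-0.047, -0.0, -0.999], [0.999, 0.0, -0.047], [0.0, -1.0, 0.0]]
force: [0.2, 0.9, -1.7]
opening: 0.226
[ 0.71202759  0.02896716 -0.75077555] [[-4.80788779e-02 -8.92694699e-05 -9.98843538e-01]
 [ 9.98843542e-01 -1.74285505e-05 -4.80788765e-02]
 [-1.31164192e-05 -9.99999996e-01  9.00041786e-05]] [ 0.46111512 -0.17317576  0.4056723 ]
```

View pics/wrist3.png

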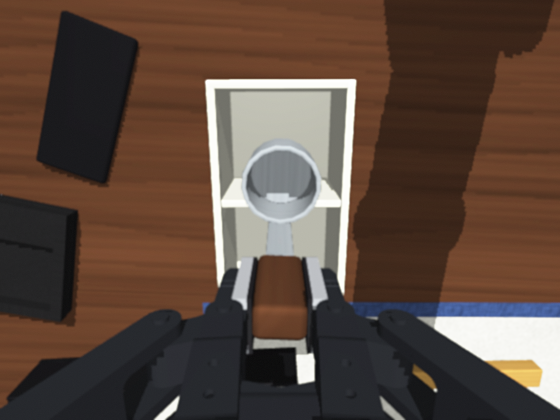

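View pics/scene3.png

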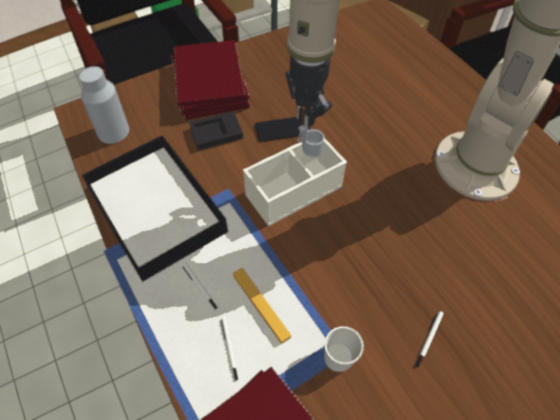

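View pics/top3.png

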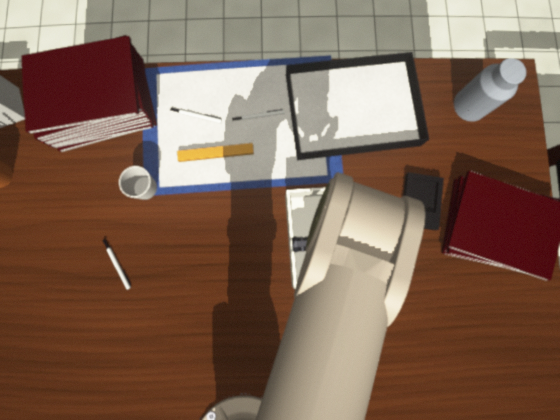

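```bash
python3 - <<'E'
from h import *
np.set_printoptions(precision=4,suppress=True)
f=cv2.imread('pics/wrist3.png');cv2.imwrite('pics/w3c.png',cv2.resize(f[70:290,190:370],None,fx=3.3,fy=2.7,interpolation=cv2.INTER_CUBIC))
f=cv2.imread('pics/scene3.png');cv2.imwrite('pics/s3c.png',cv2.resize(f[100:220,240:350],None,fx=5,fy=5,interpolation=cv2.INTER_CUBIC))
yaw=.0497;x=np.array([np.cos(yaw),np.sin(yaw)]);y=np.array([-x[1],x[0]])
for n in ["wrist","scene"]:
    c=pickle.load(open(n+"3.pkl","rb"));P=cloud(c).reshape(-1,3)
    w=P[:,:2]-np.array([.4822,-.1723]);a=w@x;b=w@y
    m=(abs(a+.022)<.03)&(P[:,2]>.094)&(P[:,2]<.104)&(abs(b)<.044)
    print(n,"part",np.percentile(a[m],[3,50,97]),m.sum(),np.median(b[m]))
    m=(P[:,2]>.094)&(P[:,2]<.104)&(abs(a)<.13)&(abs(b)<.07)
    print("rim",cv2.minAreaRect(P[m][:,:2].astype(np.float32)*1000),np.median(P[m][:,2]))
    m=(P[:,2]>.165)&(P[:,2]<.178)&(a<-.02)&(a>-.09)&(abs(b)<.03)
    if m.sum():
        print("cup",np.percentile(a[m],[0,1,99,100]),np.percentile(b[m],[1,99]),m.sum())
E
```

```text
wrist part [-0.0209 -0.0185 -0.015 ] 337 -0.028184853339833893
rim ((460.1094055175781, -172.65032958984375), (178.84979248046875, 110.46529388427734), 2.9866039752960205) 0.09973303392006219
cup [-0.073  -0.0728 -0.0249 -0.0247] [-0.0222  0.0235] 1557
scene part [-0.0197 -0.015  -0.0125] 100 0.00023732409383152186
rim ((482.4501037597656, -171.55592346191406), (220.5118865966797, 114.3703384399414), 3.565412998199463) 0.09881802499335934
cup [-0.0694 -0.0688 -0.0201 -0.02  ] [-0.0233  0.0244] 101
```

View pics/w3c.png

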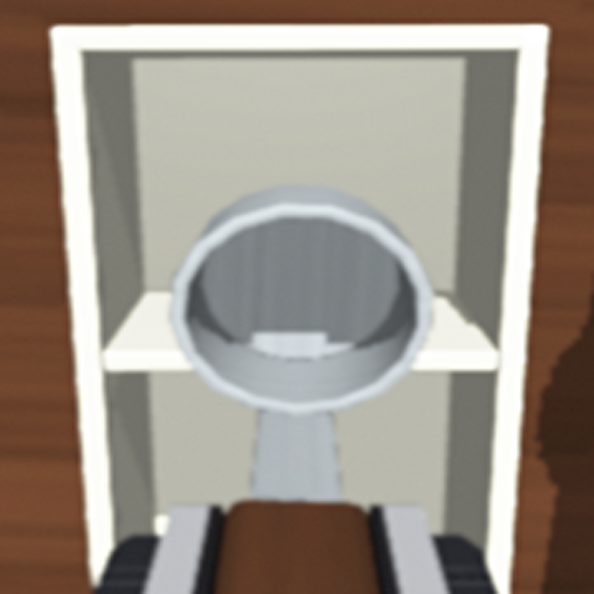

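View pics/s3c.png

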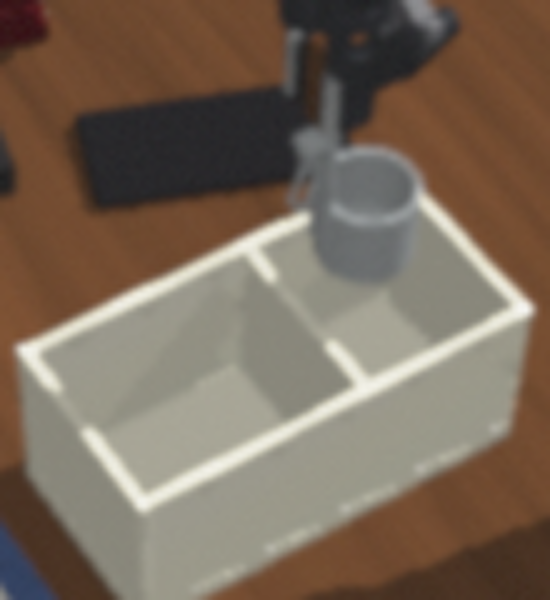

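```bash
python3 -m inch '{"offset":[[0,0,0.06],[0,0.3,0],[0,0.3,0],[0,0.3,0],[0,0.25,0],[0,0.2,0],[0,0.12,0],[0,0,0],[0,0,0],[0,0,0]],"angular":[[0,0,0],[0,0,0],[0,0,0],[0,0,0],[0,0,0],[0,0,0],[0,0,0],[0,0,0],[0,0,0],[0,0,0]],"gripper":[-1,-1,-1,-1,-1,-1,-1,-1,-1,-1]}' 60
python3 - <<'E'
from h import *
from rig import vision,r
for n in ["wrist","scene"]:
    c=vision.capture(n);pickle.dump(c,open(n+"4.pkl","wb"));cv2.imwrite(f"pics/{n}4.png",c["frame"])
    f=r.get_obs()["force"];print(f)
f=cv2.imread('pics/scene4.png');cv2.imwrite('pics/s4c.png',cv2.resize(f[100:220,240:350],None,fx=5,fy=5,interpolation=cv2.INTER_CUBIC))
f=cv2.imread('pics/wrist4.png');cv2.imwrite('pics/w4c.png',cv2.resize(f[70:290,170:390],None,fx=2.7,fy=2.7,interpolation=cv2.INTER_CUBIC))
E
```

```text
clock: 8.57
tcp_pos: [0.4583, -0.1735, 0.3326]
tool_rot: [[-0.049, 0.001, -0.999], [0.999, -0.0, -0.049], [-0.0, -1.0, -0.001]]
force: [-1.3, -0.6, -1.9]
opening: 0.229
[-0.27676041  0.47395753 -1.62679458]
[-0.21986441  0.64424019 -1.86486305]
```

View pics/s4c.png

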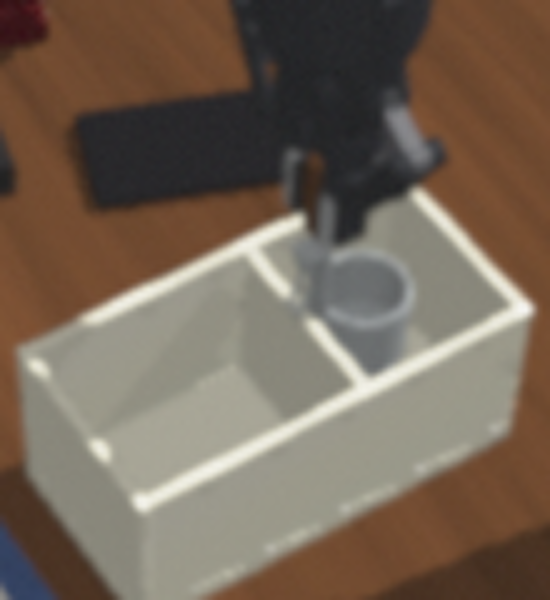

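View pics/w4c.png

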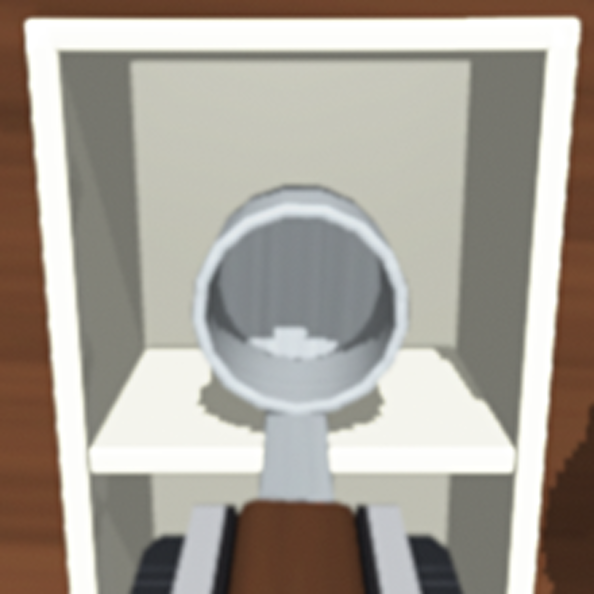

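```bash
for i in 1; do python3 -m inch '{"offset":[[0,0,-0.02],[0,0,-0.02],[0,0,0]],"angular":[[0,0,0],[0,0,0],[0,0,0]],"gripper":[-1,-1,-1]}' 60; python3 -m inch '{"offset":[[0,0,-0.01],[0,0,0]],"angular":[[0,0,0],[0,0,0]],"gripper":[-1,-1]}' 60;  done
```

```text
clock: 9.05
tcp_pos: [0.4602, -0.1732, 0.3322]
tool_rot: [[-0.049, -0.0, -0.999], [0.999, -0.0, -0.049], [-0.0, -1.0, 0.0]]
force: [-0.2, 0.7, -1.0]
opening: 0.225
clock: 9.3
tcp_pos: [0.4606, -0.1733, 0.3322]
tool_rot: [[-0.049, -0.0, -0.999], [0.999, -0.0, -0.049], [-0.0, -1.0, 0.0]]
force: [-0.4, -0.5, -1.7]
opening: 0.224
```

```bash
python3 -m inch '{"offset":[[0,0,-0.01],[0,0,0]],"angular":[[0,0,0],[0,0,0]],"gripper":[-1,-1]}' 60
```

```text
clock: 9.55
tcp_pos: [0.4612, -0.1732, 0.3322]
tool_rot: [[-0.049, -0.0, -0.999], [0.999, -0.0, -0.049], [-0.0, -1.0, 0.0]]
force: [0.1, -1.2, -0.7]
opening: 0.225
```

Moved 3 mm with no contact yet; continue in half-millimetre steps.

```bash
python3 -m inch '{"offset":[[0,0,-0.01],[0,0,0]],"angular":[[0,0,0],[0,0,0]],"gripper":[-1,-1]}' 60; python3 -c "
from rig import r
print(r.get_obs()['force'],r.get_obs()['moment'])"
```

```text
clock: 9.8
tcp_pos: [0.4616, -0.1732, 0.3321]
tool_rot: [[-0.049, -0.0, -0.999], [0.999, -0.0, -0.049], [-0.0, -1.0, 0.0]]
force: [-0.1, 0.2, -1.2]
opening: 0.227
[-0.07461694  0.193129   -1.20491828] [-0.00892057  0.12071808 -0.00205343]
```

```bash
python3 -m inch '{"offset":[[0,0,-0.01],[0,0,0]],"angular":[[0,0,0],[0,0,0]],"gripper":[-1,-1]}' 60; python3 -c "
from rig import r
print(r.get_obs()['force'],r.get_obs()['moment'])"
```

```text
clock: 10.05
tcp_pos: [0.4619, -0.1732, 0.3321]
tool_rot: [[-0.049, -0.001, -0.999], [0.999, 0.0, -0.049], [0.0, -1.0, 0.001]]
force: [-2.4, 0.3, 0.6]
opening: 0.227
[-2.35950081  0.26869552  0.58550436] [0.04099097 0.53385348 0.00237657]
```

```bash
python3 -m inch '{"offset":[[0,0,0.03],[0,0.04,0],[0,0.06,0],[0,0.06,0],[0,0.06,0],[0,0,0]],"angular":[[0,0,0],[0,0,0],[0,0,0],[0,0,0],[0,0,0],[0,0,0]],"gripper":[-1,-1,-1,-1,-1,-1]}' 60; python3 - <<'E'
from h import *
from rig import vision,r
for n in ["wrist","scene"]:
    c=vision.capture(n);pickle.dump(c,open(n+"5.pkl","wb"));cv2.imwrite(f"pics/{n}5.png",c["frame"])
    o=r.get_obs();print(o["force"],o["moment"])
f=cv2.imread('pics/scene5.png');cv2.imwrite('pics/s5c.png',cv2.resize(f[120:200,265:345],None,fx=7,fy=7,interpolation=cv2.INTER_CUBIC))
E
```

```text
clock: 10.8
tcp_pos: [0.4605, -0.1732, 0.3209]
tool_rot: [[-0.049, -0.001, -0.999], [0.999, -0.0, -0.049], [-0.0, -1.0, 0.001]]
force: [0.1, 0.1, -1.8]
opening: 0.225
[-0.252632    0.05363915 -0.80783208] [-0.02549591 -0.02098533 -0.01525323]
[ 0.4843564   0.26192957 -0.5865767 ] [ 0.01233791 -0.0056476   0.01316831]
```

View pics/s5c.png

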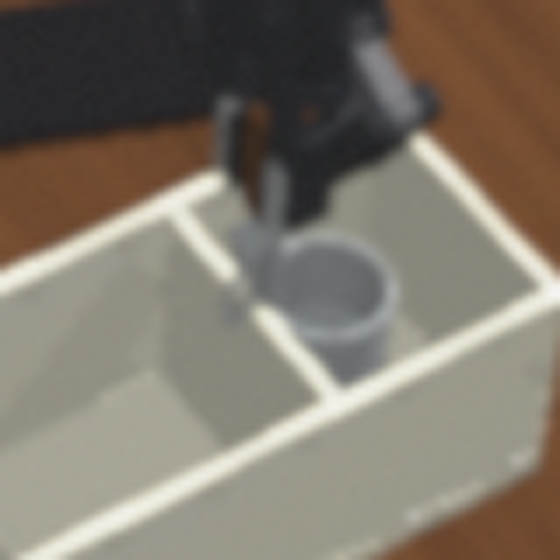

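```bash
python3 -m inch '{"offset":[[0,0,-0.012],[0,0.03,0],[0,0.03,0],[0,0.03,0],[0,0,0]],"angular":[[0,0,0],[0,0,0],[0,0,0],[0,0,0],[0,0,0]],"gripper":[-1,-1,-1,-1,-1]}' 80; python3 -c "
from rig import r
print(r.get_obs()['force'],r.get_obs()['moment'])"
```

```text
clock: 11.52
tcp_pos: [0.4613, -0.1732, 0.3166]
tool_rot: [[-0.049, -0.0, -0.999], [0.999, -0.0, -0.049], [-0.0, -1.0, 0.0]]
force: [0.0, 0.3, -1.3]
opening: 0.22
[ 0.02670301  0.26202346 -1.27461874] [ 0.04982488 -0.02819342  0.01564133]
```

```bash
python3 -m inch '{"offset":[[0,0.03,0],[0,0.03,0],[0,0.03,0],[0,0,0]],"angular":[[0,0,0],[0,0,0],[0,0,0],[0,0,0]],"gripper":[-1,-1,-1,-1]}' 80; python3 -c "
from rig import r
print(r.get_obs()['force'],r.get_obs()['moment'])"
```

```text
clock: 12.02
tcp_pos: [0.4613, -0.1732, 0.3121]
tool_rot: [[-0.049, 0.0, -0.999], [0.999, -0.0, -0.049], [-0.0, -1.0, -0.0]]
force: [1.3, -0.7, -0.6]
opening: 0.229
[ 1.26309959 -0.67493726 -0.62160102] [-0.09069834 -0.34374737  0.02013227]
```

```bash
python3 -m inch '{"offset":[[0,0.03,0],[0,0.03,0],[0,0,0]],"angular":[[0,0,0],[0,0,0],[0,0,0]],"gripper":[-1,-1,-1]}' 80; python3 -c "
from rig import r
print(r.get_obs()['force'],r.get_obs()['moment'])"
```

```text
clock: 12.4
tcp_pos: [0.4612, -0.1732, 0.3088]
tool_rot: [[-0.049, -0.0, -0.999], [0.999, -0.0, -0.049], [-0.0, -1.0, 0.0]]
force: [2.1, -0.3, -2.2]
opening: 0.225
[ 2.07126093 -0.31600659 -2.24547187] [-0.08076413 -0.5561663   0.01764342]
```

```bash
python3 -m inch '{"offset":[[0,0.03,0],[0,0.03,0],[0,0,0]],"angular":[[0,0,0],[0,0,0],[0,0,0]],"gripper":[-1,-1,-1]}' 80; python3 -c "
from rig import r
print(r.get_obs()['force'],r.get_obs()['moment'])"
```

```text
clock: 12.78
tcp_pos: [0.4612, -0.1731, 0.306]
tool_rot: [[-0.049, -0.0, -0.999], [0.999, -0.0, -0.049], [-0.0, -1.0, 0.0]]
force: [2.5, -0.5, -2.8]
opening: 0.224
[ 2.47324056 -0.53605205 -2.82482409] [-0.00481663 -0.6424779   0.01269372]
```

```bash
python3 - <<'E'
from h import *
from rig import vision,r
np.set_printoptions(precision=4,suppress=True)
yaw=.0497;x=np.array([np.cos(yaw),np.sin(yaw)]);y=np.array([-x[1],x[0]])
for n in ["wrist","scene"]:
    c=vision.capture(n);pickle.dump(c,open(n+"6.pkl","wb"));cv2.imwrite(f"pics/{n}6.png",c["frame"])
    o=r.get_obs();print(o["force"],o["moment"])
    P=cloud(c).reshape(-1,3)
    w=P[:,:2]-np.array([.4822,-.1723]);a=w@x;b=w@y
    m=(P[:,2]>.094)&(P[:,2]<.104)&(abs(a)<.13)&(abs(b)<.07)
    print("rim",cv2.minAreaRect(P[m][:,:2].astype(np.float32)*1000),np.median(P[m][:,2]))
f=cv2.imread('pics/scene6.png');cv2.imwrite('pics/s6c.png',cv2.resize(f[120:200,265:345],None,fx=7,fy=7,interpolation=cv2.INTER_CUBIC))
f=cv2.imread('pics/wrist6.png');cv2.imwrite('pics/w6c.png',cv2.resize(f[50:370,170:390],None,fx=2.5,fy=1.8,interpolation=cv2.INTER_CUBIC))
E
```

```text
[ 2.2849  0.8884 -1.8531] [-0.0106 -0.6921  0.0177]
rim ((438.59503173828125, -174.03758239746094), (136.0281219482422, 110.74623107910156), 2.919341802597046) 0.09973133808114949
[ 2.6934 -0.0127 -2.9417] [-0.035  -0.7588 -0.0024]
rim ((482.50079345703125, -171.25436401367188), (219.6442413330078, 113.29689025878906), 2.800879955291748) 0.09881348614356414
```

View pics/s6c.png

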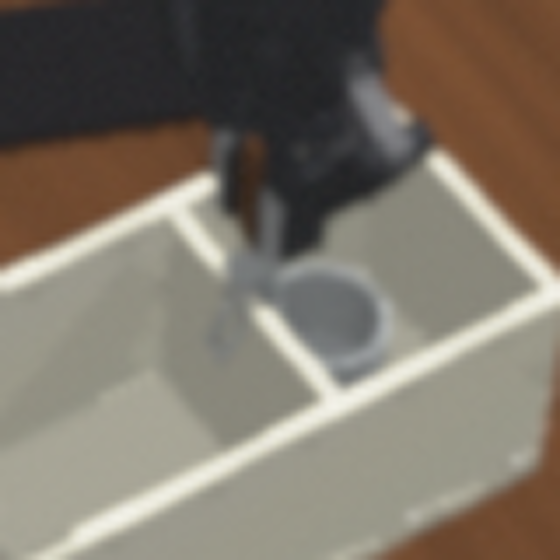

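View pics/w6c.png

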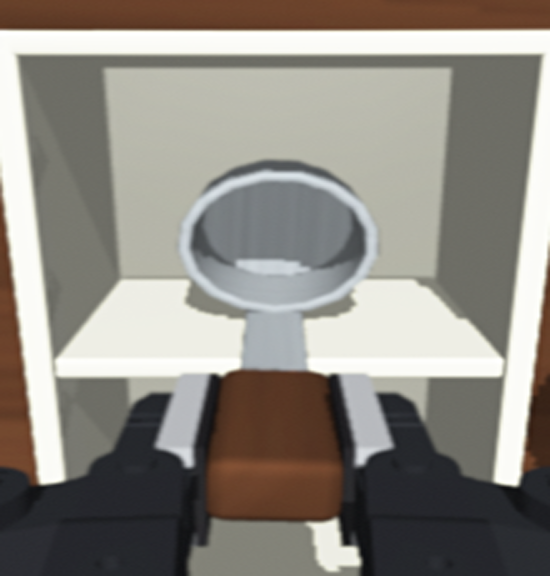

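```bash
python3 -m inch '{"offset":[[0,0,-0.01],[0,0.03,0],[0,0.03,0],[0,0,0]],"angular":[[0,0,0],[0,0,0],[0,0,0],[0,0,0]],"gripper":[-1,-1,-1,-1]}' 80; python3 -c "
from rig import r
print(r.get_obs()['force'],r.get_obs()['moment'])"
```

```text
clock: 13.38
tcp_pos: [0.4616, -0.1733, 0.303]
tool_rot: [[-0.049, -0.001, -0.999], [0.999, -0.0, -0.049], [-0.0, -1.0, 0.001]]
force: [-0.2, 0.4, -0.3]
opening: 0.223
[-0.17134215  0.4382923  -0.2858849 ] [-0.07965318 -0.10503026 -0.0083311 ]
```

```bash
python3 -m inch '{"offset":[[0,0.03,0],[0,0.03,0],[0,0,0]],"angular":[[0,0,0],[0,0,0],[0,0,0]],"gripper":[-1,-1,-1]}' 80; python3 -c "
from rig import r
print(r.get_obs()['force'],r.get_obs()['moment'])"
```

```text
clock: 13.75
tcp_pos: [0.4616, -0.1732, 0.2999]
tool_rot: [[-0.049, -0.001, -0.999], [0.999, -0.0, -0.049], [-0.0, -1.0, 0.001]]
force: [-0.4, 0.4, -1.1]
opening: 0.221
[-0.44819452  0.35886882 -1.06563402] [-0.08806645  0.08275725  0.00936507]
```

```bash
python3 -m inch '{"offset":[[0,0.03,0],[0,0.03,0],[0,0,0]],"angular":[[0,0,0],[0,0,0],[0,0,0]],"gripper":[-1,-1,-1]}' 80; python3 -c "
from rig import r
print(r.get_obs()['force'],r.get_obs()['moment'])"
```

```text
clock: 14.12
tcp_pos: [0.4616, -0.1732, 0.2969]
tool_rot: [[-0.049, -0.0, -0.999], [0.999, -0.0, -0.049], [-0.0, -1.0, 0.0]]
force: [-1.1, -0.5, -0.9]
opening: 0.22
[-1.14933177 -0.52917286 -0.85030039] [-0.07295102  0.1075243   0.01304267]
```

```bash
python3 -m inch '{"offset":[[0,0.03,0],[0,0,0]],"angular":[[0,0,0],[0,0,0]],"gripper":[-1,-1]}' 80; python3 -c "
from rig import r
print(r.get_obs()['force'],r.get_obs()['moment'])"
```

```text
clock: 14.38
tcp_pos: [0.4616, -0.1732, 0.2955]
tool_rot: [[-0.049, -0.0, -0.999], [0.999, -0.0, -0.049], [-0.0, -1.0, 0.0]]
force: [-1.9, -0.9, -0.4]
opening: 0.223
[-1.92093235 -0.90156084 -0.3991451 ] [-0.09461878  0.22145365  0.07447905]
```

```bash
python3 -m inch '{"offset":[[0,0.02,0],[0,0.02,0],[0,0,0]],"angular":[[0,0,0],[0,0,0],[0,0,0]],"gripper":[-1,-1,-1]}' 80; python3 - <<'E'
from h import *
from rig import vision,r
np.set_printoptions(precision=4,suppress=True)
for n in ["wrist","scene"]:
    c=vision.capture(n);pickle.dump(c,open(n+"7.pkl","wb"));cv2.imwrite(f"pics/{n}7.png",c["frame"])
    o=r.get_obs();print(o["force"],o["moment"])
f=cv2.imread('pics/scene7.png');cv2.imwrite('pics/s7c.png',cv2.resize(f[120:200,265:345],None,fx=7,fy=7,interpolation=cv2.INTER_CUBIC))
f=cv2.imread('pics/wrist7.png');cv2.imwrite('pics/w7c.png',cv2.resize(f[130:370,210:350],None,fx=2.5,fy=2.5))
E
```

```text
clock: 14.75
tcp_pos: [0.4616, -0.1732, 0.2935]
tool_rot: [[-0.049, -0.0, -0.999], [0.999, -0.0, -0.049], [-0.0, -1.0, 0.0]]
force: [-2.0, -0.4, 0.7]
opening: 0.221
[-1.6282 -0.355   0.1604] [-0.0389  0.4637  0.0328]
[-2.3559 -1.0098 -0.2396] [-0.0407  0.4719  0.0755]
```

View pics/s7c.png

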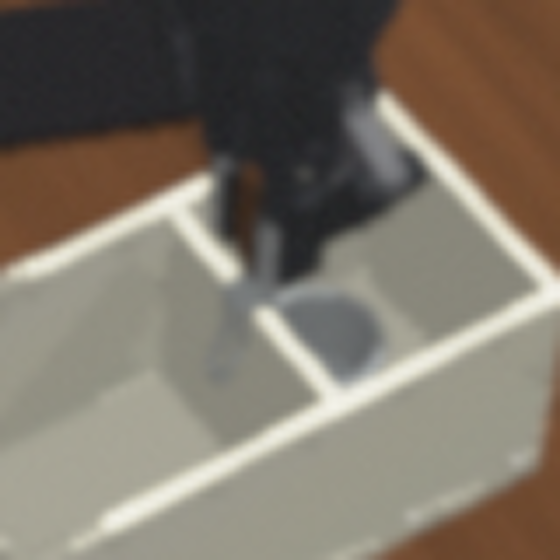

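View pics/w7c.png

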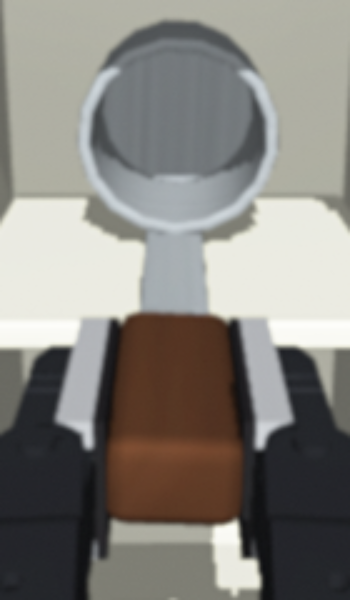

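```bash
python3 -m inch '{"offset":[[0,0.02,0.002],[0,0,0]],"angular":[[0,0,0],[0,0,0]],"gripper":[-1,-1]}' 80
```

```text
clock: 15.1
tcp_pos: [0.4616, -0.1732, 0.2926]
tool_rot: [[-0.049, -0.0, -0.999], [0.999, -0.0, -0.049], [-0.0, -1.0, 0.0]]
force: [-1.8, 0.3, 0.7]
opening: 0.221
```

```bash
python3 -m inch '{"offset":[[0,0.012,0.002],[0,0,0]],"angular":[[0,0,0],[0,0,0]],"gripper":[-1,-1]}' 80
```

```text
clock: 15.35
tcp_pos: [0.4616, -0.1732, 0.2922]
tool_rot: [[-0.049, 0.0, -0.999], [0.999, -0.0, -0.049], [-0.0, -1.0, -0.0]]
force: [-2.9, -0.4, 3.3]
opening: 0.219
```

```bash
python3 -m inch '{"offset":[[0,0.006,0.004],[0,0,0]],"angular":[[0,0,0],[0,0,0]],"gripper":[-1,-1]}' 80
```

```text
clock: 15.6
tcp_pos: [0.4615, -0.1733, 0.2922]
tool_rot: [[-0.049, 0.001, -0.999], [0.999, 0.0, -0.049], [0.0, -1.0, -0.001]]
force: [-3.4, 0.2, 6.1]
opening: 0.221
```

```bash
python3 -m inch '{"offset":[[0,0.006,0.002],[0,0,0]],"angular":[[0,0,0],[0,0,0]],"gripper":[-1,-1]}' 80
```

```text
clock: 15.85
tcp_pos: [0.4615, -0.1733, 0.2921]
tool_rot: [[-0.049, 0.001, -0.999], [0.999, 0.0, -0.049], [0.0, -1.0, -0.001]]
force: [-3.2, 1.6, 9.4]
opening: 0.22
```

```bash
python3 -m inch '{"offset":[[0,-0.006,0.008],[0,-0.002,0.004],[0,0,0]],"angular":[[0,0,0],[0,0,0],[0,0,0]],"gripper":[-1,-1,-1]}' 40; python3 -m inch '{"offset":[[0,0,0],[0,0,0],[0,0,0],[0,0,0],[0,0,0]],"angular":[[0,0,0],[0,0,0],[0,0,0],[0,0,0],[0,0,0]],"gripper":[-0.4,-0.2,0.2,0.5,0.5]}' 20
python3 - <<'E'
from h import *
from rig import vision,r
for n in ["wrist","scene"]:
    c=vision.capture(n);pickle.dump(c,open(n+"8.pkl","wb"));cv2.imwrite(f"pics/{n}8.png",c["frame"])
o=r.get_obs();print(o["force"],o["moment"],o["opening"])
E
```

```text
clock: 16.23
tcp_pos: [0.4611, -0.1732, 0.2922]
tool_rot: [[-0.049, 0.001, -0.999], [0.999, -0.0, -0.049], [-0.0, -1.0, -0.001]]
force: [1.3, 0.1, 3.0]
opening: 0.225
clock: 16.85
tcp_pos: [0.4606, -0.1733, 0.2919]
tool_rot: [[-0.049, -0.0, -0.999], [0.999, -0.0, -0.049], [-0.0, -1.0, 0.0]]
force: [0.2, -0.2, -0.6]
opening: 0.748
[ 0.27379386  0.69858489 -0.93731618] [0.0427868  0.00484614 0.011552  ] 0.7486596576301783
```

View pics/wrist8.png

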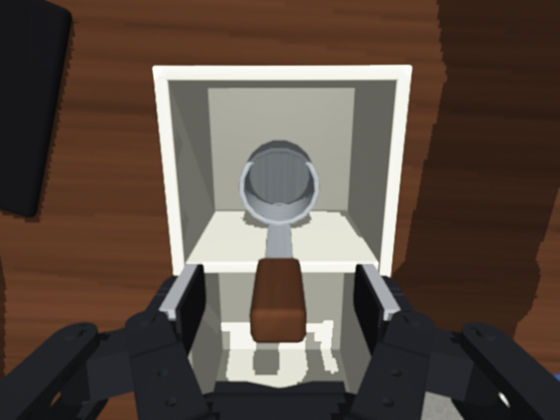

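```bash
python3 -m inch '{"offset":[[0,-0.2,0],[0,-0.5,0],[0,-0.7,0],[0,-0.8,0],[0,-0.6,0],[0.5,0,0],[0.8,0,0],[0.8,0,0],[0.8,0,0],[0.8,0,0],[0.8,0,0],[0.3,0,0],[0,0,0],[0,0,0]],"angular":[[0,0,0],[0,0,0],[0,0,0],[0,0,0],[0,0,0],[0,0,0],[0,0,0],[0,0,0],[0,0,0],[0,0,0],[0,0,0],[0,0,0],[0,0,0],[0,0,0]],"gripper":[0.5,0.5,0.5,0.5,0.5,0.5,0.5,0.5,0.5,0.5,0.5,0.5,0.5,0.5]}' 20
python3 - <<'E'
from h import *
from rig import vision,r
np.set_printoptions(precision=4,suppress=True)
yaw=.0497;x=np.array([np.cos(yaw),np.sin(yaw)]);y=np.array([-x[1],x[0]])
for n in ["top","scene"]:
    c=vision.capture(n);pickle.dump(c,open(n+"9.pkl","wb"));cv2.imwrite(f"pics/{n}9.png",c["frame"])
    P=cloud(c).reshape(-1,3)
    w=P[:,:2]-np.array([.4822,-.1723]);a=w@x;b=w@y
    m=(P[:,2]>.094)&(P[:,2]<.104)&(abs(a)<.13)&(abs(b)<.07)
    print("rim",cv2.minAreaRect(P[m][:,:2].astype(np.float32)*1000),np.median(P[m][:,2]))
    m=(P[:,2]>.150)&(P[:,2]<.170)&(abs(a)<.1)&(abs(b)<.05)
    print("grip top",m.sum(),P[m][:,2].max(),np.median(P[m][:,2]),a[m].mean(),b[m].mean(),cv2.minAreaRect(P[m][:,:2].astype(np.float32)*1000))
f=cv2.imread('pics/scene9.png');cv2.imwrite('pics/s9c.png',cv2.resize(f[110:220,235:355],None,fx=5,fy=5,interpolation=cv2.INTER_CUBIC))
E
```

```text
clock: 18.7
tcp_pos: [0.4491, 0.0648, 0.4321]
tool_rot: [[-0.046, 0.0, -0.999], [0.999, -0.0, -0.046], [-0.0, -1.0, -0.0]]
force: [-0.6, -0.5, -0.2]
opening: 0.749
rim ((482.30072021484375, -172.24295043945312), (220.94662475585938, 110.5333480834961), 2.8511664867401123) 0.09925385318654446
grip top 63 0.15903506320530963 0.1559854138809103 -0.020849667648293047 -0.0013918041286650402 ((461.6622619628906, -175.45248413085938), (18.79874610900879, 12.644584655761719), 89.26774597167969)
rim ((482.7830505371094, -172.1312255859375), (219.5487518310547, 114.58396911621094), 3.1295933723449707) 0.0988777291630914
grip top 50 0.15960468996678318 0.15558535366170062 -0.020112922690131003 -0.0005350812079458473 ((460.9117126464844, -174.47911071777344), (20.73019027709961, 15.491127967834473), 80.60413360595703)
```

View pics/s9c.png

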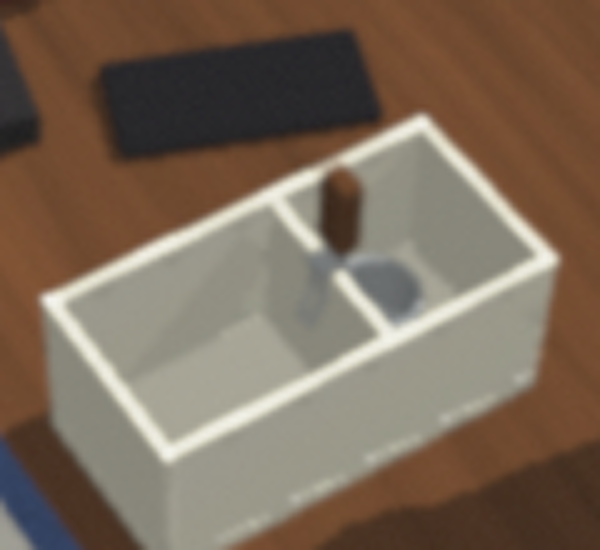

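View pics/top9.png

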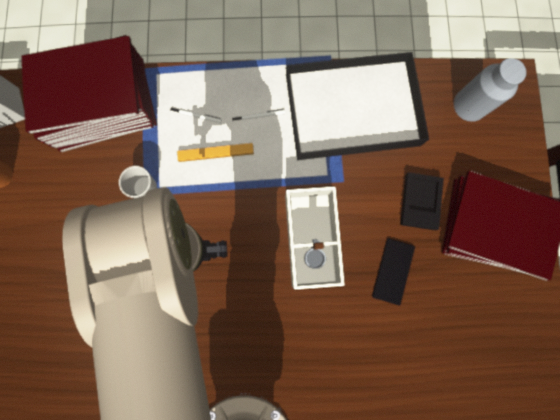

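```bash
python3 -c "
from rig import job_done
print(job_done())"
```

```text
the job is handed in; nothing more can be done
None
```

The dipper is hanging upright on the washer's partition, near its middle. The cup is in the smaller compartment and the hook is over the top edge. I handed the job in at about 18.8 s, with the gripper open and well clear.

- **How it went:** I gripped the dipper by its wooden grip and lowered the cup into the smaller compartment. I found the partition by touch, at about 2.4 N sideways, then straddled it with the tongue and pushed down. The push stopped hard at about 11 N. I eased off and let go.
- **Seating:** At the stop, the dipper was 15.9 mm above where I picked it up, against 16 mm expected. After release, the grip's top read about 156 mm. The same cameras read 1–2 mm low before the pick, so that fits the 157 mm expected when fully home. The dipper sits 1–1.5 mm from the partition's midpoint.
- **Washer and other things:** The washer's measured position and angle were unchanged in the overhead view, to about 0.1 mm. The other things in that view look undisturbed. The arm hid one pen in the last overhead picture, so that pen is not confirmed, but nothing went near it.
- **Disagreements:** The cameras differed by about 4 mm on where the partition stood relative to the dipper, which is why I felt for it. The spring's expected 4–10 N resistance did not show in my readings, which I took only when the arm paused. The final pictures do show the tongue on the far side of the partition.

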